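# Rock a seized mixer cartridge out of the basin tap

### The arm

A 6-joint arm with a two-finger parallel gripper is mounted at the origin on the work surface. World frame = base frame: x ahead of the robot, y to its left, z up, the work surface at z = 0. Lengths are in m, angles in rad, forces in N, time in s.
With the tool pointing down it reaches from about 0.15 to 0.775 m from the base axis. Payload 6.1 kg.
Tool frame: the origin (TCP) lies at the very end of the fingers, on their centre line; the grasp point (between the pads) lies ctrl.tcp_to_grasp behind it (ctrl.tcp_to_grasp is the distance from the TCP to the grasp point, in m); x points along the fingers, y is the direction in which the jaws open and shut, and the axes are right-handed (so a half turn about x gives the same grasp; the last joint's range is limited). The gripper opens to 85 mm and grips with 20 to 120 N. Pads are 22 mm wide; open, the fingers measure 114 mm over their backs; the gripper's body (76 mm by 85 mm) begins 54 mm behind the grasp point. The pads swing forward as they close: fully open they stand 13 mm farther back than shut.
Start: joints at [-1.109, 0.126, -0.04, 1.405, 0, 1.571], TCP at [0.234, -0.47, 0.231] pointing down, gripper open.
Joint ranges: [-2.72, 2.72], [-0.95, 1.95], [-1.27, 1.35], [-1.78, 2.02], [-1.46, 1.47], [-3.14, 3.14]. Speed limits (rad/s): [2.39, 2.39, 3.01, 3.14, 3.14, 3.14].

### API

Orientations are given as a unit quaternion [x, y, z, w].
In Python, from plant import ctrl, vision, workorder gives the robot as it stands.
- The arm moves only by the tool carry_out, never from a script. Its argument "increments" is a list that holds one entry, the list of rows, each a list of 4 numbers: the shift along the tool's x, y, z in m, then the turn about the tool's x in degrees. A call has 1 to 12 rows; each row shifts and turns the commanded pose from where the row before left it, along the tool's axes as they then stand; what a row does not reach is not made up. A row lasts 1/12 s, in which the tool goes at most 41.7 mm and 7.16 degrees, less where a joint would pass 70% of its speed; a pose out of reach is approached as far as the arm can. A call is refused whole if a number of a shift passes 0.0417 or a number of a turn 7.16, either way. A call with a gripper value outside its range is refused whole. "fingers" is the finger opening in m, from 0 to 0.0854, set as the call begins (left out, the last holds). The fingers move at their own pace and stop on an object; "squeeze" is the grip in N (left out, the last holds). Time passes only in rows, so rows that do not move let the fingers close. It gives the time, the measured TCP pose, the force and the opening at its end, in the units of the state.
- ctrl.get_obs(): the state, without advancing time (a new reading comes with each control period).
- vision.snapshot(name): name is "scene" or "top" or "wrist"; returns the picture (384x512x3 uint8, blue, green, red); there is no depth.
- vision.camera_params(name): a dict with "mtx" (3x3 intrinsics, pixels), "k1" (the pictures are not rectified: a ray, as slopes to the right and down, at radius r is drawn at 1 + k1 r^2 times it, then the intrinsics apply), "pose" (4x4, takes a point from camera to world coordinates). Camera axes: x right, y down, z forward; pixel columns grow to the right and rows downward; lengths in m; the calibration is good to about 2 mm. A picture is of the moment at which its call begins: read the wrist's pose just before it. camera_params takes no time and is no camera call; for the wrist camera it gives the pose at the moment of the call.
- workorder.finish_job(): hands the job in, once; it reports no verdict.
The state is a dict: "clock": time; "joints": joint angles; "joint_vel": joint speeds; "tau": joint torques, N m; "tool_pos": TCP position; "tool_rot": TCP orientation; "contact_force": force on the tool from outside, world axes, zero at the start; "ft_torque": the same for the moment, N m; "width": finger opening in m.
Only numpy, scipy, OpenCV 4.12 (cv2) and the standard library are available. Lean on these libraries where they do the work, as an engineer would, in place of code of your own. Each camera call takes 0.05 s, during which the arm holds its last target. There are 200 camera calls.

### The job

Take hold of the old cartridge that is stuck in the open top of the basin tap and rock it left and right across the line of the spout, leaning it clearly each way at least twice while it is still in the tap and easing it upwards as you rock, until it comes free; do not jerk it out. Finish while holding it in the gripper, still and upright, just clear of the tap and right above its seat (about a finger's breadth, no higher than two). Leave the spare cartridge, nut, lever and hex key on the counter alone.

Things in the scene. Friction and masses are not known exactly. Their poses are not given: they have to be found in the camera images.
- tap: Black basin mixer tap, fixed; lever, cover and retaining nut are already off. Origin on the counter under the tap's axis, z up, x the way the spout points (to the basin), y to the left of the spout. Round body 50 mm across, its top 14 mm a brass collar 43 mm across; open rim 180 mm above the counter. Spout: bar 26 mm wide reaching 170 mm out along +x, its top 151 mm above the counter.
- basin (a point): Centre, at counter height, of the round black basin fixed beyond the spout: 340 mm across, 100 mm high; 215 mm along the tap's +x.
- seat (a point): Centre of the tap's open rim, 180 mm above the counter; axes as the tap's. Below it is the bore: 37.5 mm across and 24 mm deep, with an 8 mm wide slot at front and back (+x and -x) for the cartridge's lugs.
- seals (a point): On the tap's axis, 12 mm below the rim: here seals stiff with limescale grip the cartridge's barrel. A straight pull takes 30 to 50 N; rocking takes about 1 N m and at the same time a pull of 10 to 20 N. It leans about this point, some 0.1 rad left or right, more as it rises, and climbs 2 to 3 mm each time it is leaned over. The seals let go after 9 to 15 mm of rise.
- cartridge: The old cartridge stuck in the tap: one rigid piece of pale plastic, about 90 g, 62 mm tall. Origin at the centre of its underside, z up its axis, x and y as the tap's. Barrel 35 mm across, 24 mm tall, all sunk in the bore at the start (underside on the bore's floor), with small lugs at +x and -x in the slots; above it the neck, then the stem. Clear of the tap after rising 24 mm.
- neck (a point): Middle of the old cartridge's round neck: 30 mm across, 16 mm tall, standing 0 to 16 mm above the rim when seated. Can be gripped from above, fingers either side of the stem, tips just over the rim.
- stem_top (a point): Centre of the top of the old cartridge's square stem (10 x 10 mm, sides along x and y, 22 mm tall, 16 to 38 mm above the rim when seated); 62 mm above the underside. The stem is rigid with the rest and can be gripped too.
- new_cartridge: Spare cartridge, same shape as the old one, standing on the counter. Origin at the centre of its underside. Leave alone.
- nut: Round brass retaining nut that was screwed on the tap's collar: 50 mm across, 44 mm bore, 14 mm high, lying flat on the counter. Origin at the centre of its underside. Leave alone.
- lever: The tap's black lever handle lying on the counter: round cap 50 mm across and 26 mm high with a bar reaching 105 mm along its +x. Origin at the centre of the cap's underside. Leave alone.
- hex_key: L-shaped steel hex key, 5 mm thick, legs 90 and 24 mm, lying on the counter with its long leg along its x. Leave alone.
Things that resemble listed ones, but are neither listed nor needed, are in the scene too. What is shaped like the cartridge but blue or yellow is not meant.

How it is judged:
By the outcome, as a careful person would: the job done as asked, in the order asked, and still so for the second after the job is handed in, while the arm keeps its last pose, push and grip.
It also fails if it takes over 42 s, if anything falls off the work surface, if the arm or the gripper's body presses on something with over 40 N, if the wrist force passes 120 N, or if a joint passes its speed limit or range.

## Working session

There is one attempt and no reset: what is moved stays moved. The work goes in short steps, Python scripts to look and compute and a tool call to move; the robot and the scene stay as the last step left them, time stands still between calls to the robot, and variables do not carry over. Pictures are saved under pics/ and viewed, about 8 in all and at most 12, crops included, and the job is handed in when it is done.

Besides the shell and the picture viewer there is one more tool, called after "Request:" as name([rows], argument=value, ...), one row to a line, values as JSON. carry_out: Moves the arm, as the interface text tells. Its arguments: {"type":"object","properties":{"increments":{"type":"array","items":{"type":"array","items":{"type":"array","items":{"type":"number"}}}},"fingers":{"type":"number"},"squeeze":{"type":"number"}},"required":["increments"]}

```bash
ls; mkdir -p pics
python3 - <<'E'
from plant import ctrl, vision, workorder
import cv2,numpy as np
o=ctrl.get_obs(); print(o, ctrl.tcp_to_grasp)
for n in("scene","top"):
    im=vision.snapshot(n); cv2.imwrite(f"pics/{n}0.png",im)
    p=vision.camera_params(n); print(n,p)
E
```

```text
pics
{'clock': 0.0, 'joints': array([-1.10899150e+00,  1.26402797e-01, -4.06102017e-02,  1.40537900e+00,
        3.94204588e-05,  1.57082125e+00]), 'joint_vel': array([-0.00050315,  0.00037522, -0.00022275,  0.00034985,  0.00057353,
       -0.00022146]), 'tau': array([-7.20637672e-04, -4.35914648e+01,  3.52923381e+01,  1.71679992e-02,
        2.24398023e-04,  6.51720512e-06]), 'tool_pos': array([ 0.23375459, -0.46964479,  0.23051549]), 'tool_rot': array([-0.68822661, -0.16236942,  0.68845771, -0.16126468]), 'contact_force': array([-0.61695237, -0.37831616,  0.12107991]), 'ft_torque': array([-0.00585643,  0.00513862,  0.01620957]), 'width': 0.08549650785997481} 0.0187
scene {'mtx': array([[452.64814338,   0.        , 257.4341855 ],
       [  0.        , 452.64814338, 188.69844692],
       [  0.        ,   0.        ,   1.        ]]), 'k1': -0.04534232827047831, 'pose': array([[ 0.875146  ,  0.29689027, -0.38206758,  0.89152731],
       [ 0.4836641 , -0.51435708,  0.70817077, -0.60587611],
       [ 0.01372984, -0.80454519, -0.59373271,  0.69711355],
       [ 0.        ,  0.        ,  0.        ,  1.        ]])}
top {'mtx': array([[367.55157574,   0.        , 252.34902017],
       [  0.        , 367.55157574, 189.47371192],
       [  0.        ,   0.        ,   1.        ]]), 'k1': -0.012907245353310035, 'pose': array([[-0.15218477, -0.96654453,  0.20647387,  0.36639351],
       [-0.98833413,  0.15008247, -0.02590165,  0.04452216],
       [-0.00595301, -0.20800701, -0.97810922,  1.016356  ],
       [ 0.        ,  0.        ,  0.        ,  1.        ]])}
```

View pics/scene0.png

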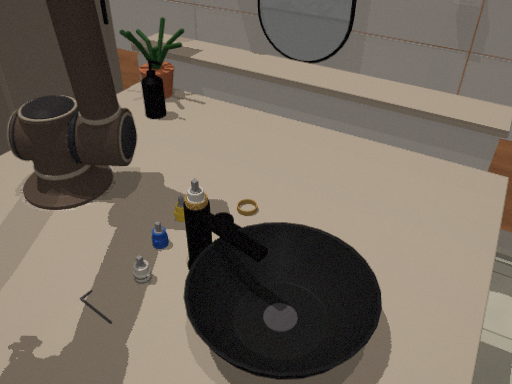

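View pics/top0.png

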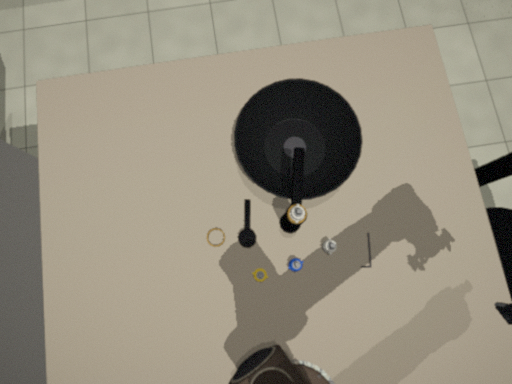

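The scene view shows the tap with the old cartridge at about (196,192), its spout going right and down over the basin. In the top view the cartridge is at about (297,213) and the spout end at about (299,150). I'll zoom in on both.

```bash
cat > h.py <<'E'
import numpy as np,cv2
from plant import vision
def ray(n,uv,p=None):
    p=p or vision.camera_params(n); K=p["mtx"]
    q=cv2.undistortPoints(np.array([[uv]],float),K,np.array([p["k1"],0,0,0,0.]))[0,0]
    T=p["pose"]; return T[:3,3],T[:3,:3]@np.array([q[0],q[1],1])
def plane(n,uv,z,p=None):
    c,d=ray(n,uv,p); return c+d*(z-c[2])/d[2]
def proj(n,X,p=None):
    p=p or vision.camera_params(n); T=p["pose"]; R=T[:3,:3].T
    return cv2.projectPoints(np.array(X,float).reshape(-1,1,3),cv2.Rodrigues(R)[0],-R@T[:3,3],p["mtx"],np.array([p["k1"],0,0,0,0.]))[0][:,0]
def tri(rays):
    A=0;b=0
    for c,d in rays:
        d=d/np.linalg.norm(d);M=np.eye(3)-np.outer(d,d);A=A+M;b=b+M@c
    return np.linalg.solve(A,b)
E
python3 - <<'E'
import cv2,numpy as np
a=cv2.imread("pics/scene0.png")[170:270,160:280]; b=cv2.imread("pics/top0.png")[130:250,270:350]
a=cv2.resize(a,(480,400),interpolation=cv2.INTER_CUBIC); b=cv2.resize(b,(320,480),interpolation=cv2.INTER_CUBIC)
c=np.zeros((480,800,3),np.uint8);c[:400,:480]=a;c[:,480:]=b
c=np.clip(255*(c/255.)**.6,0,255).astype(np.uint8)
cv2.imwrite("pics/z.png",c)
E
```

```text
(no output)
```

View pics/z.png

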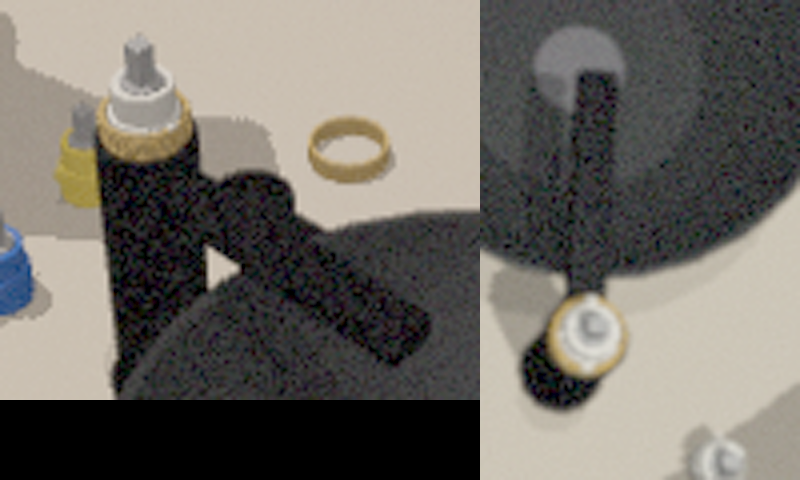

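The zoom shows the grey stem on the white neck in the brass collar. Full-image positions are: stem top at about (194.5,180.5) in the scene view and (298.5,210.5) in the top view, collar centre at about (296.8,213.8) and spout tip at about (299.2,148).

Run:
```python
from h import *
print("stem tri",tri([ray("scene",(194.5,180.5)),ray("top",(298.5,210.5))]))
for n,uv,z in [("scene",(194.5,180.5),.218),("top",(298.5,210.5),.218),("top",(296.8,213.8),.18),("top",(299.2,148),.151),("top",(297.5,194),.151)]:
    print(n,z,plane(n,uv,z))
im=cv2.imread("pics/top0.png");g=im.max(2)
m=((g<70)).astype(np.uint8);m[196:]=0;m[:60]=0
c=max(cv2.findContours(m,0,2)[0],key=cv2.contourArea)
h=cv2.convexHull(c); e=cv2.fitEllipse(h);print(e)
P=np.array([plane("top",p[0],.1)[:2] for p in h]);c2=cv2.minEnclosingCircle(P.astype(np.float32));print(c2)
# algebraic circle fit
s=np.linalg.lstsq(np.c_[2*P,np.ones(len(P))],(P**2).sum(1),rcond=None)[0];print("basin",s[:2],np.sqrt(s[2]+s[0]**2+s[1]**2))
t=plane("top",(296.8,213.8),.18)[:2]
for q in (s[:2],plane("top",(299.2,148),.151)[:2]):
    d=q-t;print(np.hypot(*d),np.degrees(np.arctan2(d[1],d[0])))
for n,q in (("top",(331,246)),("top",(296,265))): print(plane(n,q,.05))
from plant import ctrl
from scipy.spatial.transform import Rotation as R
print(R.from_quat(ctrl.get_obs()["tool_rot"]).as_matrix().round(3))
```

```text
stem tri [ 0.47233009 -0.06975233  0.21830865]
scene 0.218 [ 0.47163597 -0.06976089  0.218     ]
top 0.218 [ 0.47280313 -0.06945282  0.218     ]
top 0.18 [ 0.4709408  -0.06966805  0.18      ]
top 0.151 [ 0.63465489 -0.10843492  0.151     ]
top 0.151 [ 0.52146795 -0.08376115  0.151     ]
((297.3970031738281, 138.9506378173828), (119.62874603271484, 127.08831787109375), 99.95027160644531)
((0.6816165447235107, -0.1180855855345726), 0.16713768243789673)
basin [ 0.6816146  -0.11812716] 0.16634535214109758
0.21617524734223023 -12.953834812366338
0.16824141708055598 -13.322042449235823
[ 0.3903749  -0.16040466  0.05      ]
[ 0.35658609 -0.06189634  0.05      ]
[[-0.001  0.446 -0.895]
 [ 0.001 -0.895 -0.446]
 [-1.    -0.001  0.   ]]
```

Both views agree. The stem top triangulates to z=0.2183 against an expected 0.218. The tap is at about (0.4715,-0.0697) with yaw -13.1°, and the basin is 216 mm away against 215 mm given.

The tool can only point down, so I'll put the jaws along the tap's x and grip the stem. The cartridge can then pivot between the pads as I shift sideways. First I rise and turn, then cross over.

Request:
carry_out([
  [[-0.009,0,0,-6.3],[-0.009,0,0,-6.3],[-0.009,0,0,-6.3],[-0.009,0,0,-6.3],[-0.009,0,0,-6.3],[-0.009,0,0,-6.3],[-0.009,0,0,-6.3],[-0.009,0,0,-6.3]],
], fingers=0.05)

```text
clock: 0.77
tool_pos: [0.2338, -0.4698, 0.3033]
tool_rot: [0.553, 0.441, -0.553, 0.441]
contact_force: [0.9, 0.0, 0.5]
width: 0.05
```

Request:
carry_out([
  [[0,0.0117,-0.037,0],[0,0.0117,-0.037,0],[0,0.0117,-0.037,0],[0,0.0117,-0.037,0],[0,0.0117,-0.037,0],[0,0.0117,-0.037,0],[0,0.0117,-0.037,0],[0,0.0117,-0.037,0],[0,0.0117,-0.037,0],[0,0.0117,-0.037,0],[0,0.0117,-0.037,0],[0,0.0117,-0.037,0]],
])

```text
clock: 1.77
tool_pos: [0.472, -0.0676, 0.3031]
tool_rot: [-0.554, -0.44, 0.554, -0.44]
contact_force: [0.6, -0.8, -0.2]
width: 0.0502
```

Request:
carry_out([
  [[0,0,0,0],[0,0,0,0],[0,0,0,0]],
])

```text
clock: 2.02
tool_pos: [0.4713, -0.0694, 0.3029]
tool_rot: [-0.553, -0.44, 0.554, -0.44]
contact_force: [-0.1, -0.4, 0.7]
width: 0.0501
```

```bash
cat >> h.py <<'E'
from plant import ctrl
from scipy.spatial.transform import Rotation as Rot
TAP=np.array([.4715,-.0697]);YAW=np.radians(-13.1)
def st():
    o=ctrl.get_obs();Rm=Rot.from_quat(o["tool_rot"]).as_matrix()
    c,s=np.cos(YAW),np.sin(YAW);A=np.array([[c,s],[-s,c]])
    print("t%.2f"%o["clock"],"tool rel tap (mm)",(A@(o["tool_pos"][:2]-TAP)*1e3).round(1),"z %.1f"%(o["tool_pos"][2]*1e3),
     "yaw of y %.1f"%np.degrees(np.arctan2(Rm[1,1],Rm[0,1])),"tilt",np.degrees(Rm[:2,0]).round(2),"F tap",(A@o["contact_force"][:2]).round(1),o["contact_force"][2].round(1),"w",o["width"].round(4))
    return o
E
python3 - <<'E'
from h import *
st()
p=vision.camera_params("wrist");im=vision.snapshot("wrist");cv2.imwrite("pics/w1.png",im)
for z in(.218,.196,.18): print(z,proj("wrist",[*TAP,z],p))
np.savez("w1.npz",**p)
E
```

```text
Traceback (most recent call last):
  File "h.py", line 24, in st
    "yaw of y %.1f"%np.degrees(np.arctan2(Rm[1,1],Rm[0,1])),"tilt",np.degrees(Rm[:2,0]).round(2),"F tap",(A@o["contact_force"][:2]).round(1),o["contact_force"][2].round(1),"w",o["width"].round(4))
                                                                                                                                                                                ^^^^^^^^^^^^^^^^
AttributeError: 'float' object has no attribute 'round'
```

```bash
sed -i 's/o\["width"\].round(4)/round(float(o["width"]),4)/' h.py
python3 - <<'E'
from h import *
st()
p=vision.camera_params("wrist");im=vision.snapshot("wrist");cv2.imwrite("pics/w1.png",im)
for z in(.218,.196,.18): print(z,proj("wrist",[*TAP,z],p))
np.savez("w1.npz",**p)
E
```

```text
t2.02 tool rel tap (mm) [-0.2  0.2] z 302.9 yaw of y -13.1 tilt [-0.06 -0.01] F tap [ 0.  -0.4] 0.7 w 0.0501
0.218 [[258.45294728 198.69496931]]
0.196 [[258.32774668 189.20039051]]
0.18 [[258.24853184 183.19551311]]
```

View pics/w1.png

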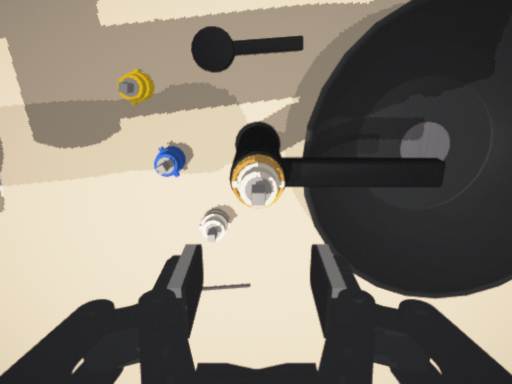

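The wrist view confirms the aim. The stem top is at about (259,197) against a predicted (258.5,198.7), and the spout runs horizontally from (258,172), so the yaw is right. I'll go down and grip the stem just above the neck.

Request:
carry_out([
  [[0.0102,0,0,0],[0.0102,0,0,0],[0.0102,0,0,0],[0.0102,0,0,0],[0.0102,0,0,0],[0.0102,0,0,0],[0.0102,0,0,0],[0.0102,0,0,0],[0.0102,0,0,0],[0.0102,0,0,0],[0,0,0,0],[0,0,0,0]],
])

```text
clock: 3.07
tool_pos: [0.4712, -0.0694, 0.2007]
tool_rot: [-0.554, -0.44, 0.554, -0.439]
contact_force: [-0.5, -0.0, 0.2]
width: 0.0497
```

Request:
carry_out([
  [[0,0,0,0],[0,0,0,0],[0,0,0,0],[0,0,0,0],[0,0,0,0],[0,0,0,0],[0,0,0,0],[0,0,0,0]],
], fingers=0.0, squeeze=80)

```text
clock: 3.73
tool_pos: [0.4723, -0.0697, 0.2021]
tool_rot: [0.554, 0.439, -0.553, 0.44]
contact_force: [1.6, -0.5, 5.1]
width: 0.0073
```

Run:
```python
from h import *
st()
```

```text
t3.73 tool rel tap (mm) [0.8 0.2] z 202.1 yaw of y -13.1 tilt [ 0.12 -0.02] F tap [ 1.7 -0.1] 5.1 w 0.0073
```

It's gripped, and the arm gives about 3.6 N/mm. I'll make a small lean to the left (tool −z) with a light pull.

Request:
carry_out([
  [[-0.001,0,-0.001,0],[-0.001,0,-0.001,0],[-0.001,0,-0.001,0],[-0.001,0,-0.001,0],[0,0,-0.001,0],[0,0,-0.001,0]],
])

```text
clock: 4.23
tool_pos: [0.4721, -0.0671, 0.2028]
tool_rot: [-0.551, -0.438, 0.557, -0.44]
contact_force: [3.1, -14.8, -11.4]
width: 0.0074
```

Run:
```python
from h import *
st()
p=vision.camera_params("wrist");im=vision.snapshot("wrist");s=vision.snapshot("scene")
a=cv2.resize(im[130:280,180:340],(640,600),interpolation=2)[:, :400*1+0] if 0 else cv2.resize(im[120:384,130:390],(400,406))
b=cv2.resize(s[140:230,150:240],(400,400),interpolation=2)
cv2.imwrite("pics/g.png",np.hstack([a[:400],b]))
```

```text
t4.23 tool rel tap (mm) [0.  2.7] z 202.8 yaw of y -13.3 tilt [-0.26 -0.48] F tap [  6.4 -13.7] -11.4 w 0.0074
```

View pics/g.png

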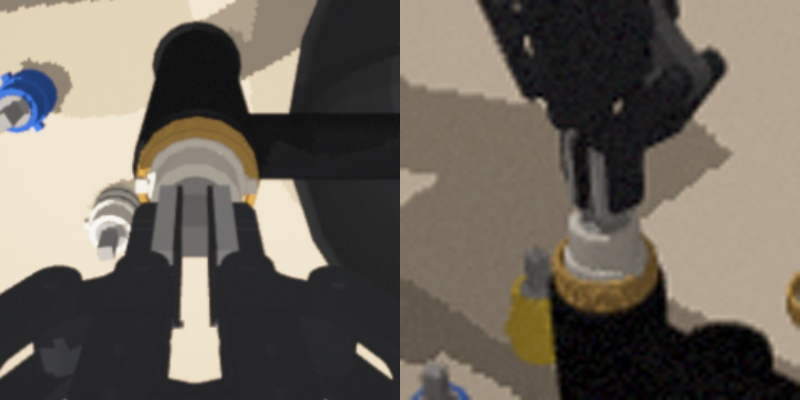

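The view shows the stem held between both pads, with the tips just above the white neck. I'll lean it further.

Request:
carry_out([
  [[-0.0005,0,-0.001,0],[-0.0005,0,-0.001,0],[0,0,-0.001,0],[0,0,-0.001,0],[0,0,-0.001,0],[0,0,-0.001,0],[0,0,0,0],[0,0,0,0]],
])

```text
clock: 5.0
tool_pos: [0.4725, -0.0647, 0.2035]
tool_rot: [-0.549, -0.435, 0.56, -0.441]
contact_force: [0.9, -27.6, -12.2]
width: 0.0074
```

Run:
```python
from h import *
print(st()["ft_torque"])
```

```text
t5.00 tool rel tap (mm) [-0.2  5.1] z 203.5 yaw of y -13.4 tilt [-0.39 -0.94] F tap [  7.2 -26.7] -12.2 w 0.0074
[-6.039645   -0.20110265 -0.24812137]
```

Request:
carry_out([
  [[-0.0003,0,0.0022,0],[-0.0003,0,0.0022,0],[-0.0003,0,0.0022,0],[-0.0003,0,0.0022,0],[-0.0003,0,0.0022,0],[-0.0003,0,0.0022,0],[0,0,0.0022,0],[0,0,0.0022,0],[0,0,0.0022,0],[0,0,0.0022,0],[0,0,0.0022,0],[0,0,0,0]],
])

```text
clock: 6.0
tool_pos: [0.4696, -0.076, 0.2062]
tool_rot: [0.556, 0.444, -0.55, 0.436]
contact_force: [9.0, 21.1, -8.8]
width: 0.0071
```

Run:
```python
from h import *
st()
p=vision.camera_params("wrist");im=vision.snapshot("wrist");s=vision.snapshot("scene")
a=cv2.resize(im[120:384,130:390],(400,406))
b=cv2.resize(s[140:230,150:240],(400,400),interpolation=2)
cv2.imwrite("pics/g2.png",np.hstack([a[:400],b]))
```

```text
t6.00 tool rel tap (mm) [-0.4 -6.5] z 206.2 yaw of y -13.0 tilt [0.   0.81] F tap [ 3.9 22.6] -8.8 w 0.0071
```

View pics/g2.png

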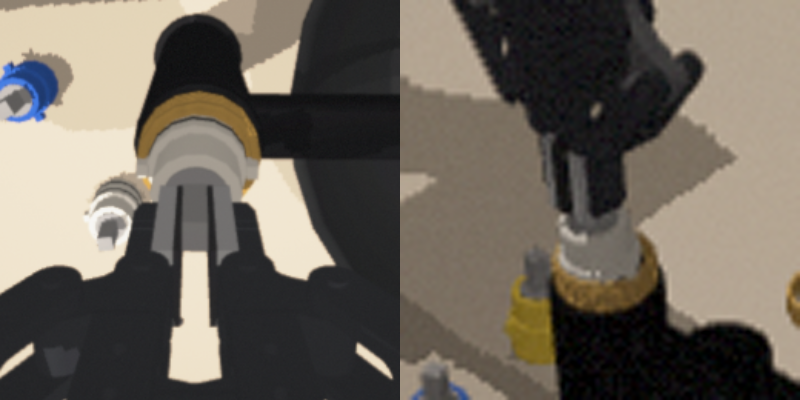

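The cartridge leans to the right along with the gripper, and the TCP has risen about 3–4 mm since the grip. Next, left again.

Request:
carry_out([
  [[-0.0004,0,-0.0022,0],[-0.0004,0,-0.0022,0],[-0.0004,0,-0.0022,0],[-0.0004,0,-0.0022,0],[-0.0004,0,-0.0022,0],[-0.0004,0,-0.0022,0],[-0.0004,0,-0.0022,0],[-0.0004,0,-0.0022,0],[0,0,-0.0022,0],[0,0,-0.0022,0],[0,0,-0.0022,0],[0,0,0,0]],
])

```text
clock: 7.1
tool_pos: [0.4729, -0.0624, 0.2093]
tool_rot: [-0.551, -0.437, 0.559, -0.441]
contact_force: [-0.1, -19.3, -7.9]
width: 0.0075
```

Run:
```python
from h import *
st()
```

```text
t7.10 tool rel tap (mm) [-0.3  7.4] z 209.3 yaw of y -13.3 tilt [-0.3  -0.65] F tap [  4.3 -18.8] -7.9 w 0.0075
```

Second lean to the right.

Request:
carry_out([
  [[0,0,0.0022,0],[0,0,0.0022,0],[0,0,0.0022,0],[0,0,0.0022,0],[0,0,0.0022,0],[-0.0003,0,0.0022,0],[-0.0003,0,0.0022,0],[-0.0003,0,0.0022,0],[-0.0003,0,0.0022,0],[-0.0003,0,0.0022,0],[-0.0003,0,0.0022,0],[0,0,0,0]],
])

```text
clock: 8.1
tool_pos: [0.4695, -0.0776, 0.2123]
tool_rot: [0.556, 0.443, -0.551, 0.438]
contact_force: [6.2, 13.2, -5.1]
width: 0.0073
```

Run:
```python
from h import *
st()
```

```text
t8.10 tool rel tap (mm) [-0.2 -8.1] z 212.3 yaw of y -13.0 tilt [0.04 0.56] F tap [ 3.  14.3] -5.1 w 0.0073
```

Two leans each way are done, and it still grips with a rise of about 10 mm. I'll lean left again, easing up.

Request:
carry_out([
  [[0,0,-0.0022,0],[0,0,-0.0022,0],[0,0,-0.0022,0],[-0.0003,0,-0.0022,0],[-0.0003,0,-0.0022,0],[-0.0003,0,-0.0022,0],[-0.0003,0,-0.0022,0],[-0.0003,0,-0.0022,0],[-0.0003,0,-0.0022,0],[-0.0003,0,-0.0022,0],[0,0,-0.0022,0],[0,0,0,0]],
])

```text
clock: 9.1
tool_pos: [0.4741, -0.06, 0.2158]
tool_rot: [-0.553, -0.438, 0.556, -0.441]
contact_force: [-0.4, -9.1, 1.0]
width: 0.0072
```

Run:
```python
from h import *
st()
```

```text
t9.10 tool rel tap (mm) [ 0.3 10.1] z 215.8 yaw of y -13.2 tilt [-0.01 -0.33] F tap [ 1.7 -8.9] 1.0 w 0.0072
```

The pull is gone, so the seals seem to have let go. I'll bring it back over the seat while the barrel is still in the bore and check how upright it is.

Request:
carry_out([
  [[0,0,0.0012,0],[0,0,0.0012,0],[0,0,0.0012,0],[0,0,0.0012,0],[0,0,0.0012,0],[0,0,0.0012,0],[0,0,0.0012,0],[0,0,0.0012,0],[0,0,0.0012,0],[0,0,0.0012,0],[0,0,0,0],[0,0,0,0]],
])

```text
clock: 10.1
tool_pos: [0.4723, -0.0675, 0.216]
tool_rot: [0.555, 0.441, -0.552, 0.439]
contact_force: [2.5, 7.2, 6.5]
width: 0.0073
```

Run:
```python
from h import *
st()
p=vision.camera_params("wrist");im=vision.snapshot("wrist");s=vision.snapshot("scene")
cv2.imwrite("pics/w3.png",im);cv2.imwrite("pics/s3.png",s)
a=cv2.resize(im[120:384,130:390],(400,406))
b=cv2.resize(s[150:230,160:240],(400,400),interpolation=2)
cv2.imwrite("pics/g3.png",np.hstack([a[:400],b]))
# where an upright, centred cartridge would show (scene): axis points
print(proj("scene",[[*TAP,z] for z in(.18,.19,.2,.21,.23)]))
```

```text
t10.10 tool rel tap (mm) [0.3 2.4] z 216.0 yaw of y -13.1 tilt [0.14 0.3 ] F tap [0.8 7.5] 6.5 w 0.0073
[[195.85446214 197.0011193 ]
 [195.49355946 192.73456105]
 [195.12804281 188.40733864]
 [194.75783367 184.01825997]
 [194.0030168  175.04962515]]
```

View pics/g3.png

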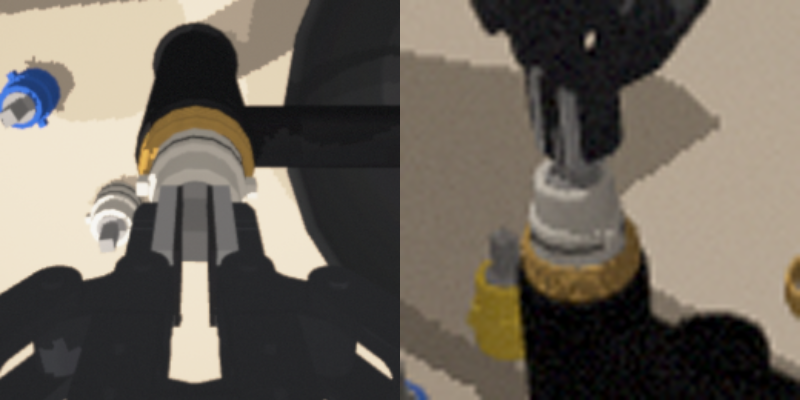

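It looks nearly upright now, still about 2 mm to the left with the bore resisting. I'll ease it right past centre and slightly up.

Request:
carry_out([
  [[-0.0005,0,0.001,0],[-0.0005,0,0.001,0],[-0.0005,0,0.001,0],[-0.0005,0,0.001,0],[0,0,0,0],[0,0,0,0]],
])

```text
clock: 10.7
tool_pos: [0.4713, -0.071, 0.2172]
tool_rot: [0.555, 0.441, -0.552, 0.439]
contact_force: [4.7, 8.6, 1.6]
width: 0.0071
```

Run:
```python
from h import *
st()
```

```text
t10.70 tool rel tap (mm) [ 0.1 -1.3] z 217.2 yaw of y -13.0 tilt [0.08 0.35] F tap [2.6 9.4] 1.6 w 0.0071
```

Request:
carry_out([
  [[-0.0005,0,0,0],[-0.0005,0,0,0],[-0.0005,0,0,0],[-0.0005,0,0,0],[-0.0005,0,0,0],[-0.0005,0,0,0],[0,0,0,0],[0,0,0,0]],
])

```text
clock: 11.37
tool_pos: [0.4706, -0.0711, 0.2188]
tool_rot: [0.555, 0.442, -0.553, 0.438]
contact_force: [4.4, 7.9, -5.4]
width: 0.0069
```

Run:
```python
from h import *
st()
```

```text
t11.37 tool rel tap (mm) [-0.6 -1.6] z 218.8 yaw of y -13.1 tilt [-0.08  0.34] F tap [2.5 8.7] -5.4 w 0.0069
```

It still holds a little, so I'll keep rocking: right, then left.

Request:
carry_out([
  [[-0.0002,0,0.002,0],[-0.0002,0,0.002,0],[-0.0002,0,0.002,0],[-0.0002,0,0.002,0],[-0.0002,0,0.001,0],[0,0,0,0],[0,0,0,0]],
])

```text
clock: 11.95
tool_pos: [0.4689, -0.0798, 0.2204]
tool_rot: [0.555, 0.442, -0.552, 0.438]
contact_force: [3.6, 7.9, -1.6]
width: 0.007
```

Run:
```python
from h import *
st()
p=vision.camera_params("wrist");im=vision.snapshot("wrist");s=vision.snapshot("scene")
a=cv2.resize(im[120:384,130:390],(400,406))
b=cv2.resize(s[150:230,160:240],(400,400),interpolation=2)
cv2.imwrite("pics/g4.png",np.hstack([a[:400],b]))
```

```text
t11.95 tool rel tap (mm) [ -0.2 -10.4] z 220.4 yaw of y -13.1 tilt [-0.    0.36] F tap [1.8 8.5] -1.6 w 0.007
```

View pics/g4.png

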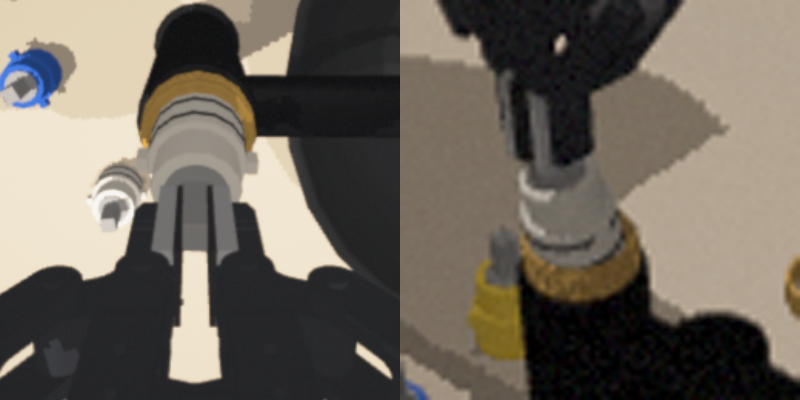

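It leans clearly right, with most of the barrel out and the rings showing. I'll return it to upright over the seat.

Request:
carry_out([
  [[0,0,-0.0015,0],[0,0,-0.0015,0],[0,0,-0.0015,0],[0,0,-0.0015,0],[0,0,-0.0015,0],[0,0,-0.0015,0],[0,0,-0.0015,0],[0,0,-0.0015,0],[0,0,-0.0015,0],[0,0,-0.001,0],[0,0,0,0],[0,0,0,0]],
])

```text
clock: 13.05
tool_pos: [0.4715, -0.07, 0.2217]
tool_rot: [-0.553, -0.438, 0.555, -0.441]
contact_force: [-2.1, -8.2, 1.9]
width: 0.0074
```

```bash
cat >> h.py <<'E'
def look(f):
    im=vision.snapshot("wrist");s=vision.snapshot("scene");t=vision.snapshot("top")
    cv2.imwrite(f"pics/{f}w.png",im);cv2.imwrite(f"pics/{f}s.png",s);cv2.imwrite(f"pics/{f}t.png",t)
    a=cv2.resize(im[120:384,130:390],(400,406))[:400]
    b=cv2.resize(s[150:220,165:235],(400,400),interpolation=2)
    cv2.imwrite(f"pics/{f}.png",np.hstack([a,b]))
E
python3 - <<'E'
from h import *
st();look("g5")
E
```

```text
t13.05 tool rel tap (mm) [ 0.1 -0.3] z 221.7 yaw of y -13.2 tilt [-0.02 -0.3 ] F tap [-0.2 -8.5] 1.9 w 0.0074
```

View pics/g5.png

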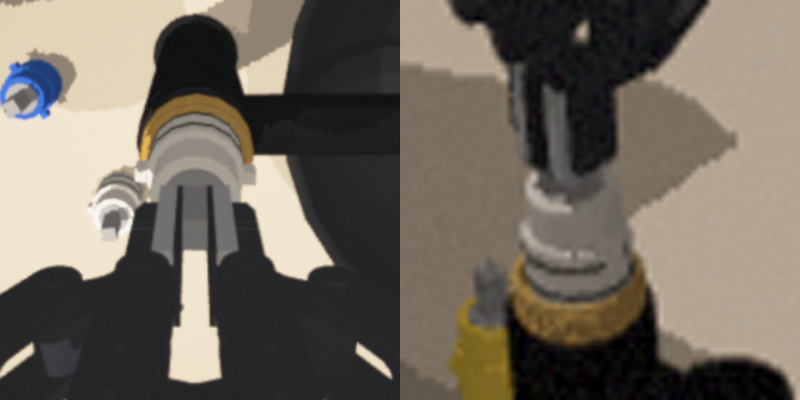

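The cartridge looks nearly upright: in the scene crop the neck top is at about (573,185) and the collar at about (580,300), which matches the tap axis slope. I'll put a number on it from the silhouette midline.

```bash
cat >> h.py <<'E'
def mid(s,r0,r1,show=False):
    hsv=cv2.cvtColor(s,cv2.COLOR_BGR2HSV);out=[]
    g=cv2.GaussianBlur(s,(3,3),0).astype(float)
    for r in range(r0,r1):
        row=g[r,175:222];  sat=row.max(1)-row.min(1); v=row.max(1)
        if show: print(r," ".join("%d/%d"%(a,b) for a,b in zip(v,sat)))
    return out
E
python3 - <<'E'
from h import *
s=cv2.imread("pics/g5s.png")
mid(s,180,206,True)
E
```

```text
180 123/25 123/26 123/25 123/25 122/25 122/27 122/26 122/26 123/26 123/26 123/26 126/25 137/22 131/18 94/11 68/6 74/4 89/5 91/4 80/3 62/1 50/1 50/1 60/3 74/5 93/9 110/15 119/21 123/26 123/26 123/25 123/26 123/27 123/27 123/27 123/27 123/27 123/27 123/27 127/27 141/30 161/32 174/34 179/35 180/34 180/34 180/34
181 122/26 122/25 124/26 124/26 123/26 123/26 123/26 123/26 122/26 123/27 122/25 132/25 152/22 144/16 103/10 75/6 74/5 83/4 88/4 85/4 78/3 70/3 69/4 73/5 80/6 94/10 108/13 116/18 121/25 123/27 123/26 123/26 123/27 122/26 122/26 123/27 122/27 122/27 126/28 140/30 160/32 174/33 179/34 180/34 180/34 180/34 180/34
182 122/26 122/26 123/26 124/26 123/26 123/26 123/25 123/26 123/27 123/27 122/25 135/23 156/20 145/16 106/10 80/7 75/6 78/5 81/5 82/4 81/5 77/5 75/6 76/6 81/7 94/10 107/13 114/17 118/23 121/26 123/27 123/27 123/28 122/26 122/26 122/26 125/27 132/28 142/29 160/33 174/33 179/34 180/35 180/35 180/34 180/33 180/34
183 123/26 123/26 123/26 123/26 122/25 122/25 123/25 123/26 123/26 123/26 122/25 134/22 159/20 160/17 132/13 100/9 86/7 86/7 85/6 81/6 78/6 77/6 77/7 81/8 90/9 102/12
[... 6553 characters left out ...]
/29 180/33 180/33 180/33 180/33 180/33 180/33 180/33 180/34 179/32 180/33 180/33
204 135/68 131/72 109/38 88/11 79/7 78/6 78/5 71/5 50/5 49/20 86/49 112/66 111/66 111/66 117/70 121/71 123/70 127/70 131/73 133/73 131/69 127/67 126/70 124/71 116/67 105/61 99/59 96/58 93/57 92/56 89/54 73/44 42/23 33/10 82/16 152/29 180/33 180/33 180/33 180/33 180/33 180/33 180/33 180/33 180/33 179/32 180/33
205 137/77 132/78 108/38 92/11 86/8 82/6 83/5 76/5 51/4 38/12 65/37 99/60 111/66 111/66 110/67 112/68 115/68 121/71 127/76 127/76 123/73 118/69 118/70 119/71 110/65 100/59 97/58 96/57 93/55 90/54 79/47 53/30 25/11 22/4 74/14 148/27 180/33 180/33 180/33 180/33 180/33 180/33 180/32 180/32 180/33 179/33 180/33
```

By geometry, the stem at y=−0.3 mm with the foot confined to the bore (±1.3 mm) means the lean is under about 0.03 rad. I'll ease it slowly straight up.

Request:
carry_out([
  [[-0.0008,0,0,0],[-0.0008,0,0,0],[-0.0008,0,0.0003,0],[-0.0008,0,0.0003,0],[-0.0008,0,0.0003,0],[-0.0008,0,0.0003,0],[-0.0008,0,0.0003,0],[-0.0008,0,0,0],[0,0,0,0],[0,0,0,0]],
])

```text
clock: 14.03
tool_pos: [0.4717, -0.0691, 0.2278]
tool_rot: [0.554, 0.44, -0.554, 0.439]
contact_force: [-0.6, 0.1, -0.7]
width: 0.0068
```

Run:
```python
from h import *
st()
print(proj("scene",[[*TAP,.19],[*(TAP+.1*np.array([.2267,.974])),.19],[*(TAP+.1*np.array([.974,-.2267])),.19]]))
```

```text
t14.03 tool rel tap (mm) [0.1 0.6] z 227.8 yaw of y -13.1 tilt [0.03 0.05] F tap [-0.6 -0.1] -0.7 w 0.0068
[[195.49355946 192.73456105]
 [233.20467077 170.69826175]
 [233.92180527 216.31171964]]
```

It's free: the side force is about 0 and only its weight remains. I'll go up to about 15 mm of clearance.

Request:
carry_out([
  [[-0.001,0,0,0],[-0.0015,0,0,0],[-0.0015,0,0,0],[-0.0015,0,0.0002,0],[-0.0015,0,0.0002,0],[-0.0015,0,0.0001,0],[-0.0015,0,0,0],[-0.0015,0,0,0],[-0.0015,0,0,0],[0,0,0,0],[0,0,0,0],[0,0,0,0]],
])

```text
clock: 15.03
tool_pos: [0.4714, -0.07, 0.2405]
tool_rot: [-0.554, -0.44, 0.554, -0.439]
contact_force: [-0.0, -0.6, -1.1]
width: 0.0072
```

```bash
sed -i 's/s\[150:220,165:235\]/s[145:215,162:232]/' h.py
python3 - <<'E'
from h import *
st();look("g6")
# expected: underside edges if upright, 15 mm clear
for z in (.195,.219,.235): print(z,proj("scene",[*TAP,z]).round(1),proj("wrist",[*TAP,z]).round(1))
E
```

```text
t15.03 tool rel tap (mm) [ 0.  -0.3] z 240.5 yaw of y -13.1 tilt [-0.01  0.  ] F tap [ 0.1 -0.6] -1.1 w 0.0072
0.195 [[195.3 190.6]] [[258.3 219.7]]
0.219 [[194.4 180. ]] [[258.6 237.4]]
0.235 [[193.8 172.8]] [[258.7 251.9]]
```

View pics/g6.png

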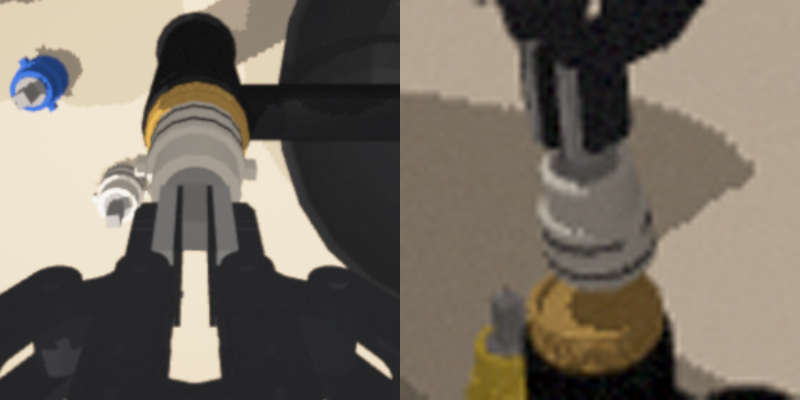

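It is clear of the tap. The scene crop hints at a slight lean: neck top at about (588,165), underside at about (605,275). I'll quantify it from the saturation edges in the scene view and the barrel/collar edge in the wrist view.

```bash
cat > lean.py <<'E'
from h import *
import sys
def edges(f,dz):
    s=cv2.imread(f"pics/{f}s.png");g=cv2.GaussianBlur(s,(3,3),0).astype(float);r=(g.max(2)-g.min(2))/g.max(2)
    m=np.array([[c for c in range(178,222) if r[y,c]<.165 and g[y,c].max()>80] for y in range(150,215)],dtype=object)
    rows=[]
    for y in range(165,200):
        c=[c for c in range(180,220) if r[y,c]<.168 and g[y,c].max()>75]
        if len(c)>10: rows.append((y,c[0],c[-1],(c[0]+c[-1])/2))
    print(" ".join(f"{y}:{a}-{b}" for y,a,b,_ in rows))
    # predicted silhouettes of an upright / leaning cartridge, base height 180+dz
    for th in(-.15,0,.15):
        ux=np.array([np.cos(YAW),np.sin(YAW),0]);uy=np.array([-np.sin(YAW),np.cos(YAW),0])
        Rm=Rot.from_rotvec(-ux*th).as_matrix()   # th>0 leans to +y
        piv=np.array([*TAP,.18+dz+.05]);out=[]
        for z,rad in((0,.0175),(.022,.0175),(.026,.015),(.039,.015)):
            a=np.linspace(0,6.28,60);q=np.c_[rad*np.cos(a),rad*np.sin(a),np.full(60,z-.05)]
            X=piv+(np.c_[q[:,:2]@np.array([ux,uy])[:,:2],q[:,2]])@Rm.T
            P=proj("scene",X);out.append("%.1f: %.1f-%.1f"%(P[:,1].mean(),P[:,0].min(),P[:,0].max()))
        print(th,"base..neck",out)
edges(sys.argv[1],float(sys.argv[2]))
E
python3 lean.py g6 .0145
```

```text
173:187-202 174:186-202 175:186-202 176:187-202 177:187-203 178:187-204 179:187-204 180:186-204 181:186-204 182:186-205 183:186-205 184:187-205 185:187-205 186:187-205 187:188-205 188:188-205 189:188-205 190:188-205 191:189-204 192:190-202
-0.15 base..neck ['188.9: 189.0-207.6', '180.1: 186.8-205.7', '178.5: 187.7-204.0', '173.1: 186.3-202.8']
0 base..neck ['190.9: 185.8-204.8', '181.2: 184.9-204.1', '179.4: 186.1-202.6', '173.5: 185.5-202.2']
0.15 base..neck ['192.4: 182.7-201.8', '182.1: 183.1-202.4', '180.1: 184.5-201.2', '173.9: 184.8-201.5']
```

```bash
cat > wl.py <<'E'
from h import *
import sys
f,dz=sys.argv[1],float(sys.argv[2])
im=cv2.imread(f"pics/{f}w.png");g=cv2.GaussianBlur(im,(3,3),0).astype(int)
for c in(250,258,266):print(c," ".join("%d:%d/%d"%(y,g[y,c].max(),g[y,c].max()-g[y,c].min()) for y in range(172,246)) if c==258 else "")
ux=np.array([np.cos(YAW),np.sin(YAW),0]);uy=np.array([-np.sin(YAW),np.cos(YAW),0])
for th in(-.15,-.07,0,.07):
    Rm=Rot.from_rotvec(-ux*th).as_matrix();piv=np.array([*TAP,.18+dz+.05])
    X=[piv+Rm@(uy*r+np.array([0,0,z-.05])) for z,r in((0,.0175),(.024,.0175),(.024,.015),(.040,.015),(.040,.005))]
    print(th,"rows base far, barrel-top far, neck-bot, neck top, stem foot",proj("wrist",X)[:,1].round(1))
print("collar far edge",proj("wrist",[*(TAP+uy[:2]*.0215),.18]))
E
python3 wl.py g6 .0145
```

```text
250 
258 172:57/23 173:99/55 174:128/76 175:136/82 176:135/82 177:131/79 178:129/77 179:132/79 180:136/82 181:136/82 182:135/81 183:136/81 184:138/78 185:140/61 186:141/37 187:127/19 188:100/11 189:93/10 190:117/12 191:140/15 192:147/16 193:148/17 194:142/15 195:122/13 196:94/10 197:89/8 198:117/12 199:140/14 200:148/16 201:153/17 202:160/18 203:164/19 204:165/19 205:164/19 206:159/18 207:153/17 208:148/16 209:147/16 210:148/17 211:148/17 212:148/17 213:148/17 214:148/17 215:148/16 216:148/16 217:148/16 218:148/16 219:149/16 220:154/17 221:161/18 222:165/19 223:166/19 224:165/18 225:165/18 226:165/19 227:158/18 228:139/13 229:120/8 230:112/6 231:111/5 232:111/4 233:111/5 234:111/5 235:111/5 236:111/5 237:111/5 238:109/4 239:106/5 240:102/4 241:100/4 242:99/3 243:100/4 244:100/4 245:100/5
266 
-0.15 rows base far, barrel-top far, neck-bot, neck top, stem foot [181.4 201.5 205.8 222.6 240.3]
-0.07 rows base far, barrel-top far, neck-bot, neck top, stem foot [186.8 203.9 208.4 222.8 241.2]
0 rows base far, barrel-top far, neck-bot, neck top, stem foot [191.8 206.3 210.8 223.2 242.2]
0.07 rows base far, barrel-top far, neck-bot, neck top, stem foot [196.9 208.9 213.4 223.7 243.2]
collar far edge [[258.24459038 178.35256133]]
```

The two views agree on a residual lean of about 0.03–0.05 rad to the right, so it is upright to within about 3°. The clearance is about 15–17 mm. I won't disturb it further. I'll check that it is still, then hand in.

Request:
carry_out([
  [[0,0,0,0],[0,0,0,0],[0,0,0,0],[0,0,0,0]],
])

```text
clock: 15.52
tool_pos: [0.4714, -0.07, 0.2406]
tool_rot: [-0.554, -0.439, 0.554, -0.439]
contact_force: [-0.1, -0.2, -0.8]
width: 0.007
```

Run:
```python
from h import *
from plant import workorder
o=st();print(abs(o["joint_vel"]).max());print(workorder.finish_job())
```

```text
t15.52 tool rel tap (mm) [ 0.  -0.3] z 240.6 yaw of y -13.1 tilt [-0. -0.] F tap [-0.  -0.3] -0.8 w 0.007
0.0010596655970981886
the job is handed in; nothing more can be done
None
```

The old cartridge is out and the job is handed in at 15.5 s. It is held still by its stem, about 15–17 mm above the rim and right over the seat.

I gripped the stem with the jaws along the spout line and rocked it left, right, left, right, left, right, easing it up about 3 mm per lean. The tool shifted about 5 to 10 mm each way. The side force was at most about 28 N and the pull at most about 12 N in the readings between moves. After the last lean I brought it upright and lifted it out slowly, with no jerk.

Last checks:
- **Position:** the tool is 0.3 mm off the tap's axis and not moving, and the only force left is the cartridge's weight (about 0.8 N).
- **Uprightness:** the camera views disagree slightly. The scene view gave a lean of 0.05–0.07 rad to the right and the wrist view about 0.03 rad. I took that as upright within about 3–4° and did not put it back in the tap to straighten it.
- **Wrist camera:** it showed the collar edge about 5 pixels from where I predicted it. For its lean figure I therefore compared edges within that picture only.
- **Other items:** the arm touched none of the loose items on the counter, going by its path and forces. I did not take a final picture of them.

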